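# Find the rocking corner of a bonder stage plate and press its shim flat

## Robot

A 7-joint arm with a two-finger parallel gripper is mounted at the origin on the work surface. World frame = base frame: x ahead of the robot, y to its left, z up, the work surface at z = 0. Lengths are in m, angles in rad, forces in N, time in s.
With the tool pointing down it reaches from about 0.4 to 0.85 m from the base axis. Payload 4.5 kg.
Tool frame: the origin (TCP) lies between the finger pads; the fingertips stand 11 mm ahead of it and the grasp point (between the pads) lies 8 mm behind it (r.tip_reach is the distance from the TCP to the fingertips, in m); x points along the fingers, y is the direction in which the jaws open and shut, and the axes are right-handed (so a half turn about x gives the same grasp; the last joint's range is limited). The gripper opens to 88 mm and grips with 3 to 60 N. Pads are 18 mm wide; open, the fingers measure 123 mm over their backs; the gripper's body (75 mm by 187 mm) begins 45 mm behind the grasp point.
Start: joints at [-1.223, 0.689, -0.195, 1.565, 0.157, 0.902, -0.215], TCP at [0.193, 0.595, 0.25] pointing down, gripper open.
Joint ranges: [-3.01, 3.01], [-0.46, 2.08], [-1.47, 1.51], [0.13, 2.56], [-1, 4.14], [0.04, 2.09], [-2.66, 2.66]. Speed limits (rad/s): [2.57, 2.57, 3.14, 3.14, 3.14, 3.14, 3.14].

## Interface

Orientations are given as a unit quaternion [x, y, z, w].
In Python, from plant import r gives the robot as it stands.
- The arm moves only by the tool drive_tool, never from a script. Its argument "deltas" is a list of rows, each a list of 3 entries, a list of its own where there are three numbers: the turn, a rotation vector about the tool's x, y, z in degrees, then the shift along the tool's x, y, z in cm, then the finger opening in cm, from 0 to 8.81. A call has 1 to 12 rows; each row shifts and turns the commanded pose from where the row before left it, along the tool's axes as they then stand; what a row does not reach is not made up. A row lasts 1/12 s, in which the tool goes at most 41.7 mm and 7.16 degrees, less where a joint would pass 70% of its speed; a pose out of reach is approached as far as the arm can. A call is refused whole if a number of a shift passes 4.17 or a number of a turn 7.16, either way. A call with a gripper value outside its range is refused whole. The fingers move at their own pace and stop on an object; "force" is the grip in N (left out, the last holds). Time passes only in rows, so rows that do not move let the fingers close. It gives the time, the measured TCP pose, the force and the opening at its end, in the units of the state.
- r.get_state(): the state, without advancing time (a new reading comes with each control period).
- r.snapshot(name): name is "scene" or "top" or "wrist"; returns a dict with "color" (384x512x3 uint8, red, green, blue), "fov_y" (degrees; the focal length in pixels is half the picture's height over the tangent of half this angle, whatever the lens; pixels are square), "cx", "cy" (the principal point, pixels), "extrinsics" (4x4, takes a point from world to camera coordinates); the wrist camera has in their place "tool_from_camera" (4x4, takes a point from camera to tool coordinates, whose origin is the TCP and whose axes are the tool frame's). Camera axes: x right, y up, looking along -z (the intrinsics and any distortion apply to the point x, -y, -z); pixel columns grow to the right and rows downward; lengths in m; the calibration is good to about 2 mm. A picture is of the moment at which its call begins: read the wrist's pose just before it. There is no depth.
- r.finish_job(): hands the job in, once; it reports no verdict.
The state is a dict: "clock": time; "q": joint angles; "qd": joint speeds; "joint_torque": joint torques, N m; "tool_pos": TCP position; "eef_rot": TCP orientation; "contact_force": force on the tool from outside, world axes, zero at the start; "moment": the same for the moment, N m; "opening": opening from 0.0 (shut) to 1.0 (fully open).
Only numpy, scipy, OpenCV 4.12 (cv2) and the standard library are available. Lean on these libraries where they do the work, as an engineer would, in place of code of your own. Each camera call takes 0.05 s, during which the arm holds its last target. There are 200 camera calls.

## Task

One corner of the square plate on the levelling fixture rocks. With a fingertip, press down on the plate's corners one after another until you find the one that gives, then press the raised brass shim tab just outside that corner down until it lies flat, and leave it so. Leave the other three tabs raised, pick nothing up, and do not disturb the block on the plate or the things around the fixture.

Things in the scene. Friction and masses are not known exactly. Their poses are not given: they have to be found in the camera images.
- fixture: fixed levelling fixture: a square grey base slab 170 x 170 x 20 mm bolted to the table, carrying the plate and the four shims. Origin under the slab's centre, z up, x and y along its sides; the corners lie at 45, 135, 225 and 315 degrees in this frame
- plate: square steel plate 110 x 110 x 10 mm over the base slab, held at its centre on a ball pivot with a centring spring, each corner standing over a foot hidden below it. Origin at the centre of its underside, 34 mm above the table; its top is 44 mm above the table. Three corners are solid (under 1 mm of give even at 15 N); the one over the short foot gives about 4 mm before it stops, needing about 4 N for that, and springs back level when let go
- corner_1 (a point): point on the plate's top face near corner 1, 64 mm from the plate's centre on the diagonal, marked by a small round insert, 44 mm above the table: press down here to try that corner. Corners 1 to 4 run anticlockwise from above, at 45 degrees in the fixture's frame; any of the four may be the one that rocks, a different one each time
- corner_2 (a point): point on the plate's top face near corner 2, 64 mm from the plate's centre on the diagonal, marked by a small round insert, 44 mm above the table: press down here to try that corner. Corners 1 to 4 run anticlockwise from above, at 135 degrees in the fixture's frame; any of the four may be the one that rocks, a different one each time
- corner_3 (a point): point on the plate's top face near corner 3, 64 mm from the plate's centre on the diagonal, marked by a small round insert, 44 mm above the table: press down here to try that corner. Corners 1 to 4 run anticlockwise from above, at 225 degrees in the fixture's frame; any of the four may be the one that rocks, a different one each time
- corner_4 (a point): point on the plate's top face near corner 4, 64 mm from the plate's centre on the diagonal, marked by a small round insert, 44 mm above the table: press down here to try that corner. Corners 1 to 4 run anticlockwise from above, at 315 degrees in the fixture's frame; any of the four may be the one that rocks, a different one each time
- tab_1 (a point): point on top of the outer tab of shim 1 (the shim just outside corner 1, on the same diagonal, 106 mm from the fixture's centre when flat), 32 mm out from its hinge: press straight down here. The tab is a brass tongue 20 mm wide and 4 mm thick reaching 38 mm out from its hinge; raised, this point is 40 mm above the table, flat it is 24 mm; the plate's corner, 44 mm high, is about 22 mm away towards the centre
- tab_2 (a point): point on top of the outer tab of shim 2 (the shim just outside corner 2, on the same diagonal, 106 mm from the fixture's centre when flat), 32 mm out from its hinge: press straight down here. The tab is a brass tongue 20 mm wide and 4 mm thick reaching 38 mm out from its hinge; raised, this point is 40 mm above the table, flat it is 24 mm; the plate's corner, 44 mm high, is about 22 mm away towards the centre
- tab_3 (a point): point on top of the outer tab of shim 3 (the shim just outside corner 3, on the same diagonal, 106 mm from the fixture's centre when flat), 32 mm out from its hinge: press straight down here. The tab is a brass tongue 20 mm wide and 4 mm thick reaching 38 mm out from its hinge; raised, this point is 40 mm above the table, flat it is 24 mm; the plate's corner, 44 mm high, is about 22 mm away towards the centre
- tab_4 (a point): point on top of the outer tab of shim 4 (the shim just outside corner 4, on the same diagonal, 106 mm from the fixture's centre when flat), 32 mm out from its hinge: press straight down here. The tab is a brass tongue 20 mm wide and 4 mm thick reaching 38 mm out from its hinge; raised, this point is 40 mm above the table, flat it is 24 mm; the plate's corner, 44 mm high, is about 22 mm away towards the centre
- shim_1 (a joint): angle of shim 1: 0 = tab raised by 0.55 rad, 0.55 = pressed flat against the base. It is stiff (about 8 N at the tab point) and stays where it is left. Pressing the tab lifts the foot under its own corner; under a solid corner it jams part way, or tilts the plate
- shim_2 (a joint): angle of shim 2: 0 = tab raised by 0.55 rad, 0.55 = pressed flat against the base. It is stiff (about 8 N at the tab point) and stays where it is left. Pressing the tab lifts the foot under its own corner; under a solid corner it jams part way, or tilts the plate
- shim_3 (a joint): angle of shim 3: 0 = tab raised by 0.55 rad, 0.55 = pressed flat against the base. It is stiff (about 8 N at the tab point) and stays where it is left. Pressing the tab lifts the foot under its own corner; under a solid corner it jams part way, or tilts the plate
- shim_4 (a joint): angle of shim 4: 0 = tab raised by 0.55 rad, 0.55 = pressed flat against the base. It is stiff (about 8 N at the tab point) and stays where it is left. Pressing the tab lifts the foot under its own corner; under a solid corner it jams part way, or tilts the plate
- work_block: loose copper work block 36 x 36 x 14 mm with a round steel post 26 mm across and 10 mm high on it, standing on the middle of the plate; origin under its centre. Leave it there
- spool: bystander: white wire spool, 48 mm across, 28 mm high, beside the fixture; origin under its centre
- tweezers: bystander: steel tweezers 130 mm long, 6 mm high, lying beside the fixture
- dropper: bystander: small amber bottle 36 mm across, 75 mm high, beyond the fixture; origin under its centre
- chip_tray: bystander: black divided chip tray 90 x 90 x 18 mm; origin under its centre
- driver: bystander: screwdriver 170 mm long lying on the table
- dish: bystander: white shallow dish 80 mm across, 18 mm high; origin under its centre

How it is judged:
By the outcome, as a careful person would: the job done as asked, in the order asked, and still so for the second after the job is handed in, with the robot touching nothing.
It also fails if it takes over 48 s, if anything falls off the work surface, if the arm or the gripper's body presses on something with over 40 N, if the wrist force passes 120 N, or if a joint passes its speed limit or range.

## Working session

There is one attempt and no reset: what is moved stays moved. The work goes in short steps, Python scripts to look and compute and a tool call to move; the robot and the scene stay as the last step left them, time stands still between calls to the robot, and variables do not carry over. Pictures are saved under pics/ and viewed, about 8 in all and at most 12, crops included, and the job is handed in when it is done.

Besides the shell and the picture viewer there is one more tool, called after "Emit:" as a command line: name --argument value ..., lists and objects as JSON in quotes. drive_tool: Moves the arm, as the interface text tells. Its arguments: {"type":"object","properties":{"deltas":{"type":"array","items":{"type":"array"}},"force":{"type":"number"}},"required":["deltas"]}

```bash
ls; mkdir -p pics; python3 - <<'E'
from plant import r
import cv2,numpy as np
s=r.get_state();print(s)
for n in("top","scene"):
    d=r.snapshot(n);cv2.imwrite(f"pics/{n}0.png",d["color"][:,:,::-1]);print(n,d["fov_y"],d["cx"],d["cy"],np.round(d["extrinsics"],4).tolist(),[k for k in d])
    np.savez(f"{n}.npz",**{k:d[k] for k in("fov_y","cx","cy","extrinsics")})
E
```

```text
pics
{'clock': 0.0, 'q': array([-1.22318691,  0.68997873, -0.19452199,  1.56634135,  0.15731631,
        0.90246558, -0.21512414]), 'qd': array([ 1.38500969e-03, -1.15486976e-03,  1.26284791e-03,  6.27962685e-05,
        2.00609343e-04,  9.99713619e-05, -7.79594748e-04]), 'joint_torque': array([-4.04404700e-04, -5.27551603e+01, -1.26688868e+00, -1.53425646e+01,
       -5.26121620e-02,  6.75702584e-03,  1.71428037e-04]), 'tool_pos': array([0.19278556, 0.59389153, 0.2489142 ]), 'eef_rot': array([ 0.10983305,  0.69847666, -0.11110103,  0.69837212]), 'contact_force': array([ 0.30557054, -0.22044362,  0.05808019]), 'moment': array([-0.00476647,  0.02354802, -0.0112272 ]), 'opening': 1.0003347260368043}
top 48.359396977685044 254.14298371652598 190.01302751029542 [[-0.0075, -1.0, -0.0027, 0.0171], [0.9919, -0.0077, 0.1269, -0.546], [-0.1269, -0.0017, 0.9919, -1.1304], [0.0, 0.0, 0.0, 1.0]] ['color', 'fov_y', 'cx', 'cy', 'extrinsics']
scene 46.23292677790374 263.81384244715514 181.96575662013277 [[0.4482, 0.8937, -0.0187, -0.2283], [-0.5434, 0.289, 0.7882, 0.2363], [0.7098, -0.3431, 0.6152, -1.7797], [0.0, 0.0, 0.0, 1.0]] ['color', 'fov_y', 'cx', 'cy', 'extrinsics']
```

View pics/top0.png

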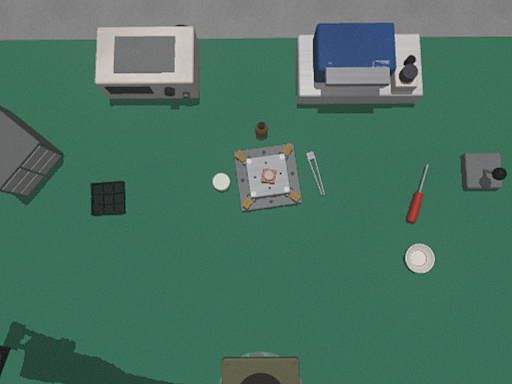

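View pics/scene0.png

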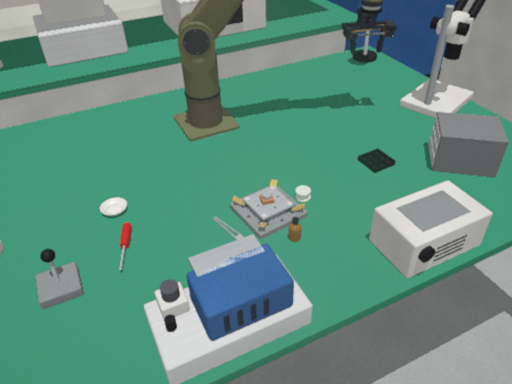

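The top view shows the fixture centred near (267,177), with tabs near (240,156), (288,150), (295,198) and (248,203). The spool is at (221,182), the dropper at (262,129) and the tweezers at (316,172). I'll enlarge the fixture.

```bash
cat > h.py <<'E'
import numpy as np,cv2
def pix2w(cam,uv,z,shape=384):
    f=shape/2/np.tan(np.radians(float(cam["fov_y"])/2));E=np.array(cam["extrinsics"]);R,t=E[:3,:3],E[:3,3]
    c=-R.T@t;d=R.T@np.array([(uv[0]-float(cam["cx"]))/f,-(uv[1]-float(cam["cy"]))/f,-1]);return c+d*(z-c[2])/d[2]
def w2pix(cam,p):
    f=384/2/np.tan(np.radians(float(cam["fov_y"])/2));E=np.array(cam["extrinsics"]);q=E[:3,:3]@np.array(p)+E[:3,3]
    return np.array([float(cam["cx"])+f*q[0]/-q[2],float(cam["cy"])-f*q[1]/-q[2]])
E
python3 - <<'E'
import cv2
from h import *
im=cv2.imread("pics/top0.png")[135:220,205:335]
cv2.imwrite("pics/crop.png",cv2.resize(im,None,fx=6,fy=6,interpolation=cv2.INTER_CUBIC))
c=np.load("top.npz")
for n,uv,z in(("fix",(267,177),.044),("drop",(262,129),.05),("spool",(221,182),.028)):print(n,pix2w(c,uv,z))
E
```

```text
fix [ 0.5802539  -0.02227514  0.044     ]
drop [ 0.71245379 -0.00990884  0.05      ]
spool [0.56988471 0.10381203 0.028     ]
```

View pics/crop.png

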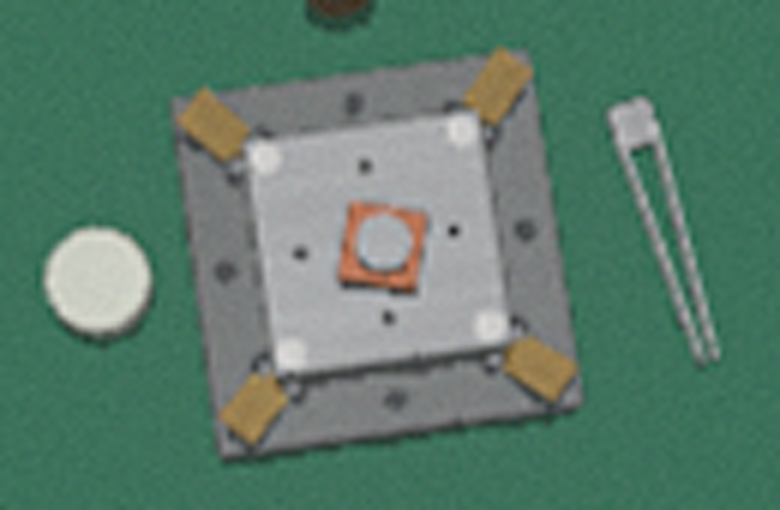

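The crop shows the four white inserts at crop pixels (265,158), (462,129), (490,325) and (291,352), with a brass tab outside each one. Next I'll turn these into world positions.

```bash
python3 - <<'E'
from h import *
from plant import r
from scipy.spatial.transform import Rotation as Ro
c=np.load("top.npz")
P=np.array([pix2w(c,((u+.5)/6-.5+205,(v+.5)/6-.5+135),.044) for u,v in((265,158),(462,129),(490,325),(291,352))])
ctr=P.mean(0);print("ins",P.round(4).tolist(),"ctr",ctr.round(4))
for p in P:
    d=(p-ctr)[:2];print(np.degrees(np.arctan2(d[1],d[0])),np.linalg.norm(d),"tab",(ctr[:2]+d/np.linalg.norm(d)*.104).round(4))
s=r.get_state();R=Ro.from_quat(s["eef_rot"]).as_matrix();print(R.round(3))
print("tool delta cm",R.T@(ctr+[0,0,.11]-s["tool_pos"])*100)
E
```

```text
ins [[0.625, 0.027, 0.044], [0.6377, -0.0627, 0.044], [0.5477, -0.074, 0.044], [0.5361, 0.0158, 0.044]] ctr [ 0.5867 -0.0235  0.044 ]
52.742933038298474 0.0633991247458488 tab [0.6496 0.0593]
-37.54561953973517 0.06443235403261291 tab [ 0.6691 -0.0869]
-127.66023633165152 0.06376020112091534 tab [ 0.5231 -0.1058]
142.13045265766135 0.06398653939225712 tab [0.5046 0.0404]
[[-0.     0.309  0.951]
 [-0.002  0.951 -0.309]
 [-1.    -0.002  0.   ]]
tool delta cm [  9.58189644 -46.55908443  56.51840181]
```

Emit:
drive_tool --deltas '[[[0,0,0],[0,-2.4,2.9],0],[[0,0,0],[0,-2.4,2.9],0],[[0,0,0],[0,-2.4,2.9],0],[[0,0,0],[0,-2.4,2.9],0],[[0,0,0],[0,-2.4,2.9],0],[[0,0,0],[0,-2.4,2.9],0],[[0,0,0],[0,-2.4,2.9],0],[[0,0,0],[0,-2.4,2.9],0],[[0,0,0],[0,-2.4,2.9],0],[[0,0,0],[0,-2.4,2.9],0],[[0,0,0],[0,-2.4,2.9],0],[[0,0,0],[0,-2.4,2.9],0]]' --force 20

```text
clock: 1.1
tool_pos: [0.4355, 0.2114, 0.2496]
eef_rot: [0.11, 0.699, -0.11, 0.698]
contact_force: [-0.2, 0.8, -1.1]
opening: 0.114
```

Emit:
drive_tool --deltas '[[[0,0,0],[0,-2.5,3.1],0],[[0,0,0],[0,-2.5,3.1],0],[[0,0,0],[0,-2.5,3.1],0],[[0,0,0],[0,-2.5,3.1],0],[[0,0,0],[0,-2.5,3.1],0],[[0,0,0],[0,-2.5,3.1],0],[[0,0,0],[0,-2.5,3.1],0],[[6.5,0,0],[0,0,0],0],[[6.5,0,0],[0,0,0],0],[[6.6,0,0],[0,0,0],0],[[0,0,0],[0,0,0],0]]'

```text
clock: 2.02
tool_pos: [0.5872, -0.0204, 0.2493]
eef_rot: [0.229, 0.669, -0.229, 0.669]
contact_force: [-0.3, 0.5, 0.1]
opening: 0.005
```

```bash
python3 - <<'E'
from plant import r
import cv2,numpy as np
s=r.get_state();d=r.snapshot("wrist");cv2.imwrite("pics/w1.png",d["color"][:,:,::-1])
np.savez("w1.npz",fov_y=d["fov_y"],cx=d["cx"],cy=d["cy"],T=d["tool_from_camera"],pos=s["tool_pos"],q=s["eef_rot"])
print(s["tool_pos"],s["eef_rot"],s["contact_force"],s["opening"],d["tool_from_camera"].round(3),d["cx"],d["cy"],d["fov_y"])
E
```

```text
[ 0.58719058 -0.02043944  0.24925957] [ 0.22872297  0.66932195 -0.22900718  0.66876725] [-0.25775355  0.51191751  0.12436275] 0.004521422960978585 [[ 0.     0.267 -0.964 -0.134]
 [ 1.    -0.001 -0.    -0.   ]
 [-0.001 -0.964 -0.267 -0.069]
 [ 0.     0.     0.     1.   ]] 257.577689216516 195.64003126920585 69.17842841202547
```

View pics/w1.png

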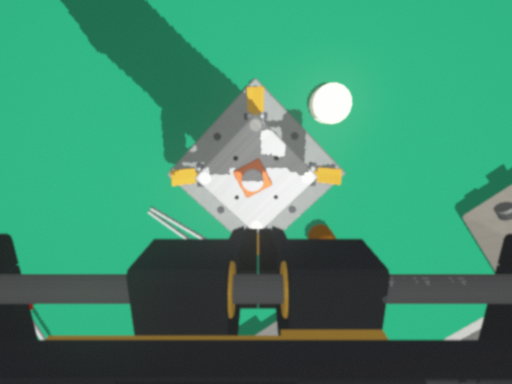

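The wrist view puts the inserts at (256,125) for D, (204,178) for C and (308,178) for A. B is hidden behind the fingers, and the tabs are outside the inserts. I'll refine the positions from this.

```bash
python3 - <<'E'
from h import *
from scipy.spatial.transform import Rotation as Ro
d=np.load("w1.npz");X=np.eye(4);X[:3,:3]=Ro.from_quat(d["q"]).as_matrix();X[:3,3]=d["pos"]
cam=dict(fov_y=d["fov_y"],cx=d["cx"],cy=d["cy"],extrinsics=np.linalg.inv(X@d["T"]))
A,C,D=[pix2w(cam,p,.044) for p in((308,178),(204,178),(256,125))]
print(A,C,D,(A+C)/2);d=A-C;print(np.degrees(np.arctan2(d[1],d[0])),np.linalg.norm(d))
R=X[:3,:3];print(R.round(3))
c=np.array([.5867,-.0235,.044])
for a in(52.4,-37.6,-127.6,142.4):
    t=np.radians(a);p=c+.064*np.array([np.cos(t),np.sin(t),0]);p[2]=.080;print(a,p.round(4),(R.T@(p-X[:3,3])*100).round(2))
E
```

```text
[0.62683768 0.027812   0.044     ] [ 0.5477424  -0.07446725  0.044     ] [0.53682742 0.01584226 0.044     ] [ 0.58729004 -0.02332762  0.044     ]
52.284256961069815 0.1292946508341326
[[-0.001  0.612  0.79 ]
 [-0.     0.79  -0.612]
 [-1.    -0.001 -0.001]]
52.4 [0.6257 0.0272 0.08  ] [16.92  6.14  0.14]
-37.6 [ 0.6374 -0.0625  0.08  ] [16.92 -0.24  6.56]
-127.6 [ 0.5477 -0.0742  0.08  ] [16.93 -6.66  0.18]
142.4 [0.536  0.0155 0.08  ] [16.93 -0.28 -6.24]
```

Emit:
drive_tool --deltas '[[[0,0,0],[0,-0.12,3.3],0],[[0,0,0],[0,-0.12,3.3],0],[[0,0,0],[3.9,0,0],0],[[0,0,0],[3.9,0,0],0],[[0,0,0],[3.9,0,0],0],[[0,0,0],[3.9,0,0],0],[[0,0,0],[2.0,0,0],0],[[0,0,0],[1.2,0,0],0],[[0,0,0],[0,0,0],0],[[0,0,0],[0,0,0],0]]'

```text
clock: 2.9
tool_pos: [0.6387, -0.0622, 0.0621]
eef_rot: [0.227, 0.669, -0.227, 0.67]
contact_force: [0.0, 0.5, 0.3]
opening: 0.006
```

Emit:
drive_tool --deltas '[[[0,0,0],[0.3,0,0],0],[[0,0,0],[0.3,0,0],0],[[0,0,0],[0.2,0,0],0],[[0,0,0],[0.1,0,0],0],[[0,0,0],[0,0,0],0]]'

```text
clock: 3.32
tool_pos: [0.6395, -0.0626, 0.0536]
eef_rot: [0.228, 0.668, -0.227, 0.67]
contact_force: [1.5, -0.6, 3.5]
opening: 0.004
```

Emit:
drive_tool --deltas '[[[0,0,0],[0.1,0,0],0],[[0,0,0],[0.1,0,0],0],[[0,0,0],[0,0,0],0]]'

```text
clock: 3.57
tool_pos: [0.6397, -0.0627, 0.0519]
eef_rot: [0.228, 0.668, -0.228, 0.67]
contact_force: [0.9, -0.1, 7.8]
opening: 0.005
```

Emit:
drive_tool --deltas '[[[0,0,0],[0.1,0,0],0],[[0,0,0],[0.1,0,0],0],[[0,0,0],[0,0,0],0]]'

```text
clock: 3.82
tool_pos: [0.6398, -0.0627, 0.0514]
eef_rot: [0.228, 0.668, -0.228, 0.671]
contact_force: [-1.5, -1.1, 18.5]
opening: 0.005
```

Emit:
drive_tool --deltas '[[[0,0,0],[-1,0,0],0],[[0,0,0],[-3,0,0],0],[[0,0,0],[0,-2.2,-2.2],0],[[0,0,0],[0,-2.2,-2.2],0],[[0,0,0],[0,-2.1,-2.1],0],[[0,0,0],[0,0,0],0],[[0,0,0],[2.5,0,0],0],[[0,0,0],[0.5,0,0],0],[[0,0,0],[0.2,0,0],0],[[0,0,0],[0.2,0,0],0],[[0,0,0],[0,0,0],0]]'

```text
clock: 4.73
tool_pos: [0.546, -0.074, 0.0554]
eef_rot: [0.227, 0.67, -0.228, 0.668]
contact_force: [-3.7, 1.4, 5.9]
opening: 0.006
```

Emit:
drive_tool --deltas '[[[0,0,0],[0.1,0,0],0],[[0,0,0],[0.05,0,0],0],[[0,0,0],[0,0,0],0]]'

```text
clock: 4.98
tool_pos: [0.546, -0.0741, 0.0552]
eef_rot: [0.227, 0.67, -0.228, 0.669]
contact_force: [-5.0, 0.7, 17.6]
opening: 0.007
```

C is solid: about 18 N at z = 0.0552. B went down 4 mm, to z = 0.0514, before it stiffened. B is the rocking corner, so I'm moving over its tab.

Emit:
drive_tool --deltas '[[[0,0,0],[-1,0,0],0],[[0,0,0],[-3.8,0,0],0],[[0,0,0],[0,1.63,2.63],0],[[0,0,0],[0,1.63,2.63],0],[[0,0,0],[0,1.63,2.63],0],[[0,0,0],[0,1.63,2.63],0],[[0,0,0],[0,0,0],0],[[0,0,0],[0,0,0],0]]'

```text
clock: 5.65
tool_pos: [0.6717, -0.0866, 0.1016]
eef_rot: [0.228, 0.669, -0.227, 0.67]
contact_force: [-0.6, 0.6, 0.2]
opening: 0.006
```

```bash
python3 - <<'E'
from h import *
from plant import r
from scipy.spatial.transform import Rotation as Ro
s=r.get_state();R=Ro.from_quat(s["eef_rot"]).as_matrix();print(s["tool_pos"],s["contact_force"],R.round(3).tolist())
print(R.T@(np.array([.6694,-.0869,.055])-s["tool_pos"])*100)
d=r.snapshot("scene");im=d["color"][:,:,::-1]
p=w2pix(d,[.66,-.08,.03]).astype(int);print(p)
cv2.imwrite("pics/s2.png",cv2.resize(im[p[1]-60:p[1]+40,p[0]-60:p[0]+70],None,fx=6,fy=6,interpolation=cv2.INTER_CUBIC))
E
```

```text
[ 0.67165323 -0.08662261  0.10157165] [-0.59222421  0.62137451  0.15380848] [[0.002, 0.61, 0.792], [0.0, 0.792, -0.61], [-1.0, 0.001, 0.001]]
[ 4.65672808 -0.16630303 -0.1671931 ]
[262 225]
```

View pics/s2.png

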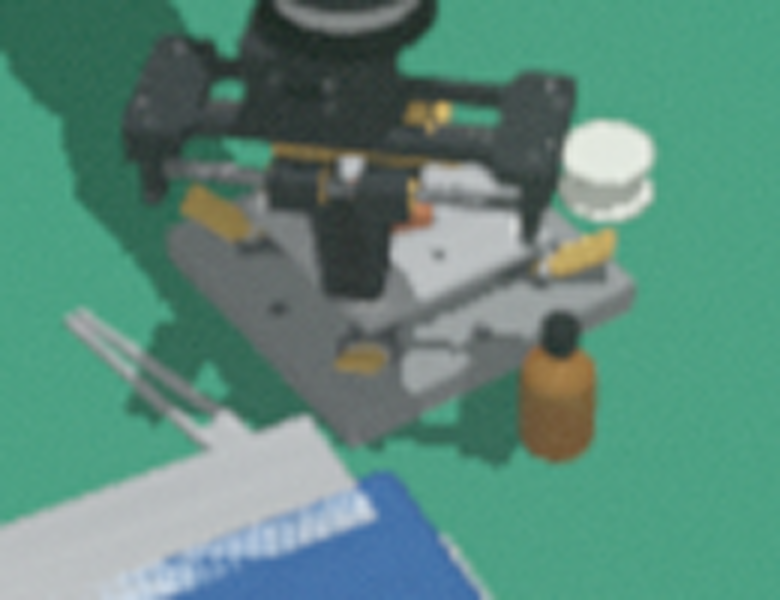

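The scene view shows the fingers above B's tab, with the tab at about (362,358) in the crop. The bottle at (558,390) is near the right end of the gripper and should clear by about 13 mm in height. Now I'll lower onto the tab.

Emit:
drive_tool --deltas '[[[0,0,0],[2.5,-0.17,-0.17],0],[[0,0,0],[1.7,0,0],0],[[0,0,0],[0.4,0,0],0],[[0,0,0],[0.2,0,0],0],[[0,0,0],[0.2,0,0],0],[[0,0,0],[0.2,0,0],0],[[0,0,0],[0,0,0],0]]'

```text
clock: 6.28
tool_pos: [0.6669, -0.0882, 0.0507]
eef_rot: [0.227, 0.67, -0.229, 0.669]
contact_force: [-1.7, -1.5, 5.0]
opening: 0.006
```

Emit:
drive_tool --deltas '[[[0,0,0],[0.2,0,0],0],[[0,0,0],[0.2,0,0],0],[[0,0,0],[0.2,0,0],0],[[0,0,0],[0.2,0,0],0],[[0,0,0],[0,0,0],0]]'

```text
clock: 6.7
tool_pos: [0.6689, -0.0898, 0.0437]
eef_rot: [0.227, 0.668, -0.229, 0.671]
contact_force: [1.2, -3.8, 6.4]
opening: 0.003
```

Emit:
drive_tool --deltas '[[[0,0,0],[0.2,0.1,0],0],[[0,0,0],[0.2,0.1,0],0],[[0,0,0],[0.2,0,0],0],[[0,0,0],[0,0,0],0]]'

```text
clock: 7.03
tool_pos: [0.67, -0.0896, 0.0376]
eef_rot: [0.227, 0.668, -0.23, 0.671]
contact_force: [0.4, -4.6, 5.6]
opening: 0.008
```

Emit:
drive_tool --deltas '[[[0,0,0],[0.1,0,0],0],[[0,0,0],[0.1,0,0],0],[[0,0,0],[0.1,0,0],0],[[0,0,0],[0,0,0],0]]'

```text
clock: 7.37
tool_pos: [0.6701, -0.0896, 0.0354]
eef_rot: [0.227, 0.667, -0.23, 0.671]
contact_force: [-0.1, -5.5, 10.3]
opening: 0.006
```

Emit:
drive_tool --deltas '[[[0,0,0],[0.1,0,0],0],[[0,0,0],[0.1,0,0],0],[[0,0,0],[0,0,0],0]]'

```text
clock: 7.62
tool_pos: [0.6702, -0.0896, 0.035]
eef_rot: [0.227, 0.667, -0.23, 0.671]
contact_force: [-3.7, -5.3, 20.7]
opening: 0.005
```

Emit:
drive_tool --deltas '[[[0,0,0],[0.1,0,0],0],[[0,0,0],[0,0,0],0],[[0,0,0],[0,0,0],0]]'

```text
clock: 7.87
tool_pos: [0.6702, -0.0896, 0.0349]
eef_rot: [0.227, 0.667, -0.23, 0.671]
contact_force: [-4.9, -5.4, 26.3]
opening: 0.008
```

Emit:
drive_tool --deltas '[[[0,0,0],[-0.5,0,0],0],[[0,0,0],[-2,0,0],0],[[0,0,0],[-4,0,0],0],[[0,0,0],[-4,0,0],0],[[0,0,0],[-4,0,0],0],[[0,0,0],[-4,0,0],0],[[0,0,0],[0,-4,0],0],[[0,0,0],[0,-4,0],0],[[0,0,0],[0,-4,0],0],[[0,0,0],[0,-4,0],0],[[0,0,0],[0,-4,0],0],[[0,0,0],[0,0,0],0]]'

```text
clock: 8.87
tool_pos: [0.5388, -0.2537, 0.2146]
eef_rot: [0.229, 0.67, -0.235, 0.666]
contact_force: [-0.5, -1.2, -1.0]
opening: 0.007
```

```bash
python3 - <<'E'
from plant import r
import cv2,numpy as np
s=r.get_state();print(s["clock"],s["tool_pos"],s["contact_force"])
a=r.snapshot("top")["color"][135:220,205:335,::-1];b=r.snapshot("scene")["color"][165:250,200:330,::-1]
f=lambda i:cv2.resize(i,None,fx=4.5,fy=3.5*4.5/4.5,interpolation=cv2.INTER_CUBIC)
cv2.imwrite("pics/end.png",np.vstack([cv2.resize(i,None,fx=3.5,fy=3.5,interpolation=cv2.INTER_CUBIC) for i in(a,b)]))
E
```

```text
8.8667 [ 0.53883688 -0.25373386  0.21456017] [-0.50299649 -1.15315078 -0.97615962]
```

View pics/end.png

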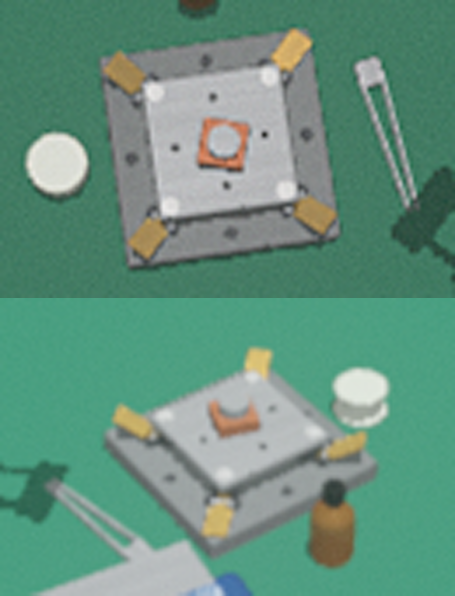

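The end views show B's tab lying flat: top right in the top view at (292,50), and at (218,520) in the scene view. The other three tabs are still raised. The block, spool, tweezers and bottle have not moved. Handing the job in.

```bash
python3 -c "
from plant import r
print(r.finish_job())"
```

```text
the job is handed in; nothing more can be done
None
```

I found the rocking corner, pressed its shim tab flat, and handed the job in at about 9 s of the 48 s allowed.

- **Finding the corner:** The rocking corner is the one at about (0.637, -0.063), on the far right as seen from the robot. It was the first one I pressed. It sank about 4 mm before stopping hard at about 18 N. I then pressed the near-right corner, which was solid: about 0.2 mm of travel between 6 N and 18 N. I did not press the other two corners, because the 4 mm of give matched the description.
- **Pressing the tab:** I pushed that corner's tab down until it stopped hard. The fingertip was 24 mm above the table, the stated flat height, and the force rose to 26 N with no further travel. Then I lifted straight off and moved the arm clear.
- **Last checks:** In the final top and scene pictures that tab is flat and the other three are raised. The block, spool, tweezers and bottle look undisturbed; the tray, screwdriver and dish were not in those crops, and the arm stayed well away from them.
- **Limits:** While pressing the tab there was about 5 N of sideways force and the tip drifted about 3 mm, with no visible effect. I did not press the corner again afterwards to confirm it no longer rocks.

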